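Level a surface plate with a wedge

TASK

The square surface plate on the bench sits with one corner low. Take the yellow wedge, slide it thin end first along the bench under the rubber foot at the low corner and ease it in gently until the level's bubble sits in the middle between its two black lines, then let go of the wedge and leave it lying flat in place. Do not push or lift the plate or the level with the robot, and leave the other things on the bench where they are.

Things in the scene. Friction and masses are not known exactly. Their poses are not given: they have to be found in the camera images.
- stand: Fixed support under the plate; it sits a few mm higher or lower from case to case. Origin under the plate's centre; x level, from the low corner over the centre to the opposite one: the way to push the wedge in. Low foot at x -128 mm, y 0. Pivot line along y at x +27 mm, 40 mm up, over a bar from x +2 to +52 mm. Two 16 mm stop posts at x -50, y +-65 mm, clear of the wedge's lane.
- plate: Grey iron surface plate, 200 x 200 x 18 mm, 1.5 to 5 kg, carrying the blue level (170 x 42 mm) and the foot. Origin and axes as the stand's when level; corners on its x and y axes, 141 mm out. Upper face 59 mm and top of level 96 mm above the origin. It starts resting on the stops, the -x corner 0.035 rad low, and can rise to 0.035 rad above level.
- foot_tip (a point): Lowest point of the black domed rubber foot (radius 14 mm) under the low corner. At the start it hangs 5 to 11 mm clear of the bench. It is springy (about 1.1 N per mm, at most 12 mm) and carries 2.5 to 9 N once the plate leaves its stops, so it squashes by 2 to 8 mm before the plate moves; how much differs from case to case. When the plate is level and the foot unloaded, 14 mm above the stand's origin.
- bubble (a joint): Place in m of the white bubble (24 mm long) in the green vial of the level: 0 is midway between the two black lines, plus is towards the plate's high side (+x). Starts near +0.035, moves 1 mm per mrad of tilt: to zero as the low corner rises, minus when that corner is too high. The lines are 36 mm apart inside: 6 mm to spare each side when centred.
- wedge_grip (a point): Middle of the yellow wedge's heel block, 25 mm above its underside; the heel is 30 mm long (x), 34 mm wide (y), 50 mm high: grip it across its width. x points from heel to thin toe. The ramp starts 15 mm ahead of this point, 29 mm high, and falls evenly to 3 mm at the toe, 145 mm ahead (0.2 mm per mm). Mass 0.3 kg. It stays by friction where it is left.
- wedge_toe (a point): Middle of the thin edge of the wedge, at its underside, 145 mm ahead of the middle of the heel.
- wedge: The yellow wedge; origin under the middle of the heel at the underside, x towards the toe, z up.
- round_stock: Bystander: upright steel round, 44 mm across, 55 mm high; origin at its underside.
- bush: Bystander: brass bush, 52 mm across, 30 mm high; origin at its underside.
- oil_tin: Bystander: grey tin with a red cap, 54 mm across, 95 mm high; origin at its underside.
Mind the look-alikes: they are no part of the job. There is more than one size of the wedge; the job needs the largest.

How it is judged:
On the way, in this order (a step that is already met when the one before it is completed fails the run):
1. the wedge is under the low foot and takes load while the bubble is still off centre (contact force between wedge and plate above 1 N and value of joint bubble above 0.012 m), for 0.05 s.
2. the bubble is brought to the middle by the wedge (value of joint bubble between -0.006 and 0.006 m and contact force between wedge and plate above 1.5 N), for 0.2 s.
At the end, for the whole second after the job is handed in: The bubble is within 6 mm of the middle (wholly between the black lines), the foot rests on the wedge, the wedge lies flat on the bench (within 0.05 rad), still and let go (all of step 2 and angle between wedge's own z axis and vertical below 0.05 rad and height (world z) of wedge below 0.004 m and linear speed of wedge below 0.01 m/s and contact force between the arm and wedge below 0.1 N); the robot touches nothing.
It fails at once if the robot pushes on the plate, foot or level with more than 4 N (contact force between the arm and plate above 4 N).
It fails at once if the wedge is forced: more than 20 N between wedge and plate or foot (contact force between wedge and plate above 20 N).
It fails at once if the round stock is shifted by more than 30 mm or tipped (distance of round_stock from where it was at the start of the episode above 0.03 m or angle between round_stock's own z axis and vertical above 0.3 rad).
It fails at once if the bush is shifted by more than 30 mm (distance of bush from where it was at the start of the episode above 0.03 m).
It fails at once if the oil tin is shifted by more than 30 mm or tipped (distance of oil_tin from where it was at the start of the episode above 0.03 m or angle between oil_tin's own z axis and vertical above 0.3 rad).
It also fails if it takes over 59 s, if anything falls off the work surface, if the arm or the gripper's body presses on something with over 40 N, if the wrist force passes 120 N, or if a joint passes its speed limit or range.

ROBOT

A 6-joint arm with a two-finger parallel gripper is mounted at the origin on the work surface. World frame = base frame: x ahead of the robot, y to its left, z up, the work surface at z = 0. Lengths are in m, angles in rad, forces in N, time in s.
With the tool pointing down it reaches from about 0.225 to 0.875 m from the base axis. Payload 3.4 kg.
Tool frame: the origin (TCP) lies between the finger pads; the fingertips stand 19 mm ahead of it and the grasp point (between the pads) is the TCP (tips_ahead is the distance from the TCP to the fingertips, in m); x points along the fingers, z is the direction in which the jaws open and shut, and the axes are right-handed (so a half turn about x gives the same grasp; the last joint's range is limited). The gripper opens to 85 mm and grips with 20 to 120 N. Pads are 22 mm wide; open, the fingers measure 114 mm over their backs; the gripper's body (76 mm by 85 mm) begins 54 mm behind the grasp point. The pads swing forward as they close: fully open they stand 13 mm farther back than shut.
Start: joints at [-1.462, 0.276, 1.505, -0, 1.361, -0.121], TCP at [0.131, -0.56, 0.25] pointing down, gripper open.
Joint ranges: [-2.89, 2.89], [-0.75, 2.08], [0.22, 2.7], [-1.18, 4.32], [0.11, 2.71], [-2.7, 2.7]. Speed limits (rad/s): [2.57, 2.57, 3.14, 3.14, 3.14, 3.14].

INTERFACE

Orientations are given as [roll, pitch, yaw] about the fixed x, y, z axes, in that order (R = Rz(yaw) Ry(pitch) Rx(roll)).
In Python, from station import * gives the robot as it stands. The module is installed in compiled form; this text tells all that it offers.
- The arm moves only by the shell command python3 -m inch 'ROWS' [FORCE]. ROWS is JSON, a list of rows, each an object with "xyz": the shift along the tool's x, y, z in units of 0.04 m (1.0 is 0.04 m), a list of three; "yaw": the turn about the tool's x in units of 0.12 rad (1.0 is 0.12 rad); "grip": the gripper's target within -1 to 1 (fully open at 1, half-way at 0, shut at -1). A call has 1 to 12 rows; each row shifts and turns the pose as measured when the row begins, along the tool's axes as they then stand; what a row does not reach is not made up. A row lasts 1/10 s, in which the tool goes at most 50 mm and 8.59 degrees, less where a joint would pass 70% of its speed; a pose out of reach is approached as far as the arm can. A call with a number of a shift or a turn outside -1 to 1 is refused whole. A call with a gripper value outside its range is refused whole. The fingers move at their own pace and stop on an object; FORCE is the grip in N (left out, the last holds). Time passes only in rows, so rows that do not move let the fingers close. It gives the time, the measured TCP pose, the force and the opening at its end, in the units of the state.
- get_obs(): the state, without advancing time (a new reading comes with each control period).
- capture(name): name is "side" or "top"; returns the picture (480x640x3 uint8, red, green, blue); there is no depth.
- calibration(name): a dict with "camera_matrix" (3x3 intrinsics, pixels), "R" (3x3) and "t" (3): a world point X has camera coordinates R X + t. Camera axes: x right, y down, z forward; pixel columns grow to the right and rows downward; lengths in m; the calibration is good to about 2 mm. A picture is of the moment at which its call begins. calibration takes no time and is no camera call.
- close_job(): hands the job in, once; it reports no verdict.
The state is a dict: "clock": time; "joints": joint angles; "joint_vel": joint speeds; "joint_torque": joint torques, N m; "position": TCP position; "orientation": TCP orientation; "ft_force": force on the tool from outside, world axes, zero at the start; "wrist_torque": the same for the moment, N m; "gripper_width": opening from 0.0 (shut) to 1.0 (fully open).
Only numpy, scipy, OpenCV 4.12 (cv2) and the standard library are available. Lean on these libraries where they do the work, as an engineer would, in place of code of your own. Each camera call takes 0.05 s, during which the arm holds its last target.

## Working session

There is one attempt and no reset: what is moved stays moved. The work goes in short steps, Python scripts to look and compute and a shell command to move; the robot and the scene stay as the last step left them, time stands still between calls to the robot, and variables do not carry over. Pictures are saved under pics/ and viewed, and the job is handed in when it is done.

```bash
mkdir -p pics
python3 - <<'E'
from station import *
import cv2
for n in("side","top"):
    cv2.imwrite(f"pics/{n}0.png",capture(n)[:,:,::-1]); c=calibration(n); print(n,c)
print(get_obs())
E
```

```text
side {'camera_matrix': array([[433.83009184,   0.        , 323.28714346],
       [  0.        , 433.83009184, 239.10004757],
       [  0.        ,   0.        ,   1.        ]]), 'R': array([[-0.95684447, -0.29021115,  0.01503845],
       [-0.2217551 ,  0.69573737, -0.68320874],
       [ 0.18781199, -0.65705936, -0.73006826]]), 't': array([0.51112945, 0.22351391, 0.60253144])}
top {'camera_matrix': array([[476.42123749,   0.        , 324.36688317],
       [  0.        , 476.42123749, 241.03263721],
       [  0.        ,   0.        ,   1.        ]]), 'R': array([[-0.00301324, -0.99982807, -0.0182961 ],
       [-0.9905567 ,  0.00549218, -0.13699366],
       [ 0.13707059,  0.01771053, -0.99040294]]), 't': array([-0.07244272,  0.55772425,  0.8985368 ])}
{'clock': 0.1, 'joints': array([-1.46203704e+00,  2.76548298e-01,  1.50602680e+00,  9.74964220e-06,
        1.36068526e+00, -1.20980951e-01]), 'joint_vel': array([-0.00057491, -0.00174616, -0.00254991, -0.00053126, -0.00158745,
       -0.00091154]), 'joint_torque': array([ 1.20177174e-03, -4.17699730e+01, -2.46406174e+01, -1.75725481e-04,
        5.78701045e-03,  4.63313707e-07]), 'position': array([ 0.13090198, -0.55944775,  0.24950867]), 'orientation': array([3.01489622, 1.5691286 , 1.67383808]), 'ft_force': array([ 0.17697653, -0.28969343,  0.32753346]), 'wrist_torque': array([-0.07157161, -0.0042979 , -0.07102225]), 'gripper_width': 1.0043515509808203}
```

View pics/side0.png

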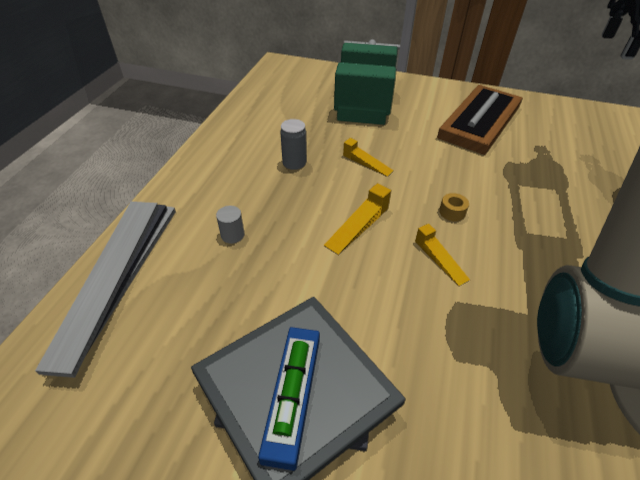

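View pics/top0.png

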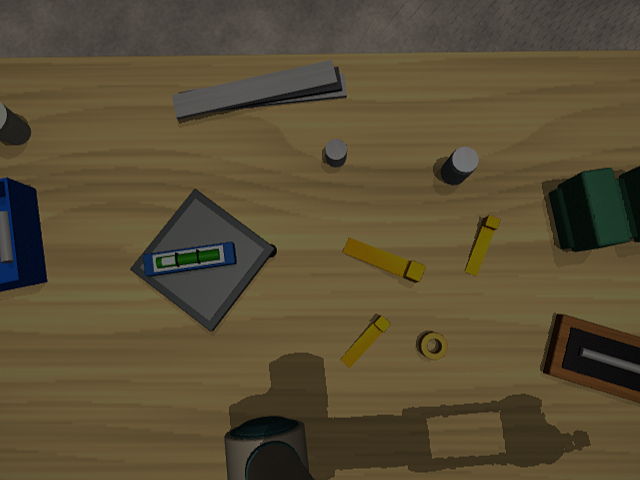

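The top view shows the large wedge with its heel at about (414,270) and toe at (347,245). The foot at the low corner is at about (273,251), and the plate's far corner is at about (132,268). I'll measure these precisely next.

```bash
cat > h.py <<'E'
import numpy as np, cv2
from station import *
from scipy.optimize import least_squares
C={n:calibration(n) for n in("side","top")}
def proj(n,X):
    c=C[n]; X=np.atleast_2d(X); q=(c["R"]@X.T).T+c["t"]; q=q@c["camera_matrix"].T
    return q[:,:2]/q[:,2:]
def onplane(n,uv,z):
    c=C[n]; d=c["R"].T@np.linalg.inv(c["camera_matrix"])@np.array([uv[0],uv[1],1.]); o=-c["R"].T@c["t"]
    return o+d*(z-o[2])/d[2]
def yel(im):
    h=cv2.cvtColor(im,cv2.COLOR_RGB2HSV); return cv2.inRange(h,(18,180,60),(32,255,255))
def hull(p):
    x,y,a=p
    L=np.array([[sx,sy,z] for sx,z in((-.015,0),(-.015,.05),(.015,.05),(.145,0),(.145,.003)) for sy in(-.017,.017)])
    R=np.array([[np.cos(a),-np.sin(a),0],[np.sin(a),np.cos(a),0],[0,0,1]])
    return L@R.T+[x,y,0]
E
python3 - <<'E'
from h import *
im=cv2.imread("pics/top0.png");print(onplane("top",(414,270),.05),onplane("top",(347,245),.003),onplane("side",(336,240),.003))
cv2.imwrite("pics/tz.png",cv2.resize(im[170:350,120:300],None,fx=3.3,fy=3.3,interpolation=cv2.INTER_CUBIC))
cv2.imwrite("pics/tw.png",cv2.resize(im[215:305,325:445],None,fx=6,fy=6,interpolation=cv2.INTER_CUBIC))
im=cv2.imread("pics/side0.png");cv2.imwrite("pics/sw.png",cv2.resize(im[170:270,310:410],None,fx=6,fy=6,interpolation=cv2.INTER_CUBIC))
cv2.imwrite("pics/sz.png",cv2.resize(im[290:480,180:420],None,fx=3.1,fy=3.1,interpolation=cv2.INTER_CUBIC))
E
```

```text
[ 0.49871665 -0.2466744   0.05      ] [ 0.55381054 -0.12023736  0.003     ] [ 0.55228656 -0.13991009  0.003     ]
```

View pics/tz.png

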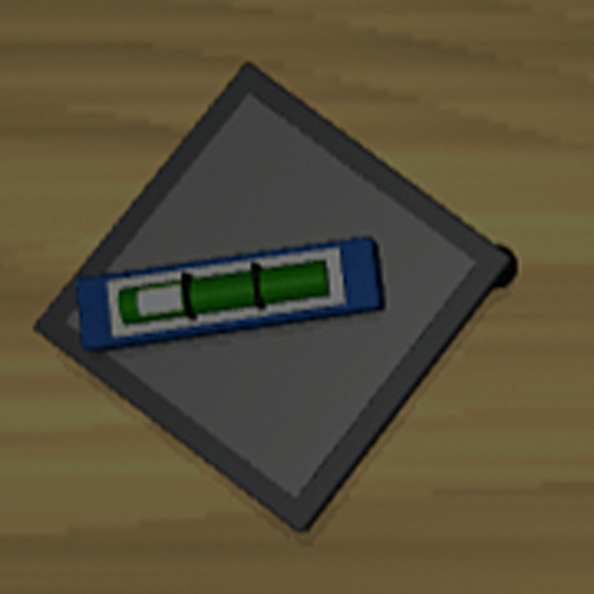

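View pics/tw.png

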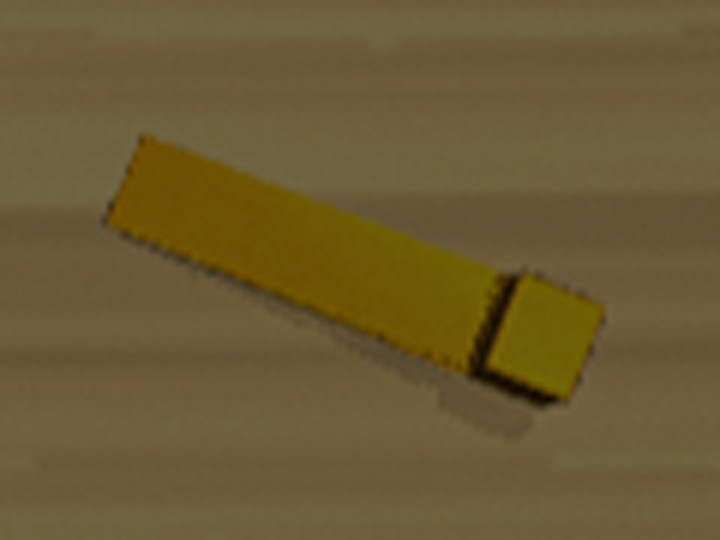

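View pics/sw.png

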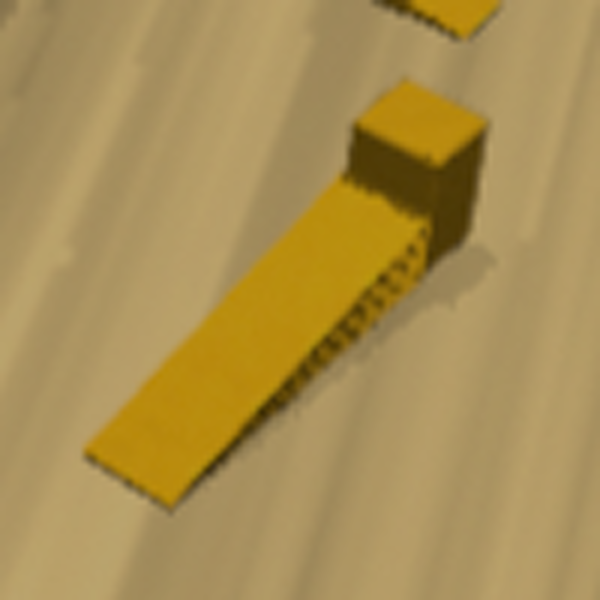

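View pics/sz.png

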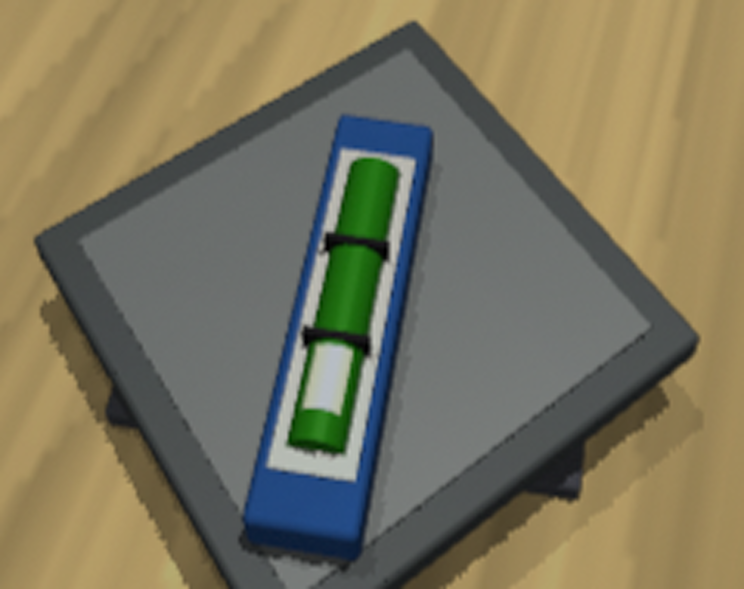

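```bash
cat > fit.py <<'E'
from h import *
def px(l,s,ox,oy): return (np.array(l,float)+.5)/s-.5+[ox,oy]
def rz(a): return np.array([[np.cos(a),-np.sin(a),0],[np.sin(a),np.cos(a),0],[0,0,1]])
# wedge
wl=np.array([[.145,.017,.003],[.145,-.017,.003],[-.015,.017,.05],[-.015,-.017,.05],[.015,-.017,.05],[.015,.017,.05]])
# top: image right=-y, up=+x ; wedge x ~ image left & up => wedge y(left) ~ down-left
top=px([(106,222),(143,135),(568,402),(603,312),(520,272)],6,325,215)
ti=[0,1,2,3,4]
side=px([(170,510),(85,457),(487,125),(408,80),(355,123),(437,165)],6,310,170)
def f(p,w=1):
    X=wl@rz(p[2]).T+[p[0],p[1],0]
    return np.r_[(proj("top",X[ti])-top).ravel(),(proj("side",X)-side).ravel()]
if __name__=="__main__":
    r=least_squares(f,[.5,-.25,1.2]);print("wedge",r.x,r.fun.round(1))
    pl=np.array([[-.1414,0,.059],[.1414,0,.059],[0,.1414,.059],[0,-.1414,.059]])
    tp=px([(512,250),(37,327),(303,531),(248,62)],3.3,120,170)   # -x,+x,+y,-y
    sp=px([(413,22),(697,341),(37,238)],3.1,180,290) # -x,+y,-y
    def P(p,L,t=.035):
        pv=np.array([.027,0,.040]); c,s=np.cos(t),np.sin(t)
        q=L-pv; q=q@np.array([[c,0,s],[0,1,0],[-s,0,c]]) 
        q=q+pv
        return q@rz(p[3]).T+p[:3]
    def g(p):
        X=P(p,pl); return np.r_[(proj("top",X)-tp).ravel(),(proj("side",X[[0,2,3]])-sp).ravel()]
    r=least_squares(g,[.5,.15,0,1.6]);print("plate",r.x,r.fun.round(1),P(r.x,pl)[:,2])
    print("foot",P(r.x,np.array([[-.128,0,.014]])))
    ph=r.x
    for fix in("top","side"):
        pass
E
python3 fit.py
```

```text
wedge [ 0.49737525 -0.24810774  1.16123262] [-1.   0.4 -0.7 -0.3 -0.5  0.4  0.3 -0.9 -0.5 -0.4  0.2 -0.6 -0.2 -1.1
  1.4 -0.7 -0.1 -0.8 -0.4 -0.3  0.6  0.6]
plate [ 0.52441578  0.16070904 -0.01056133  1.71772041] [ 0.9  1.7 -0.3 -0.2  0.5  0.3  0.6 -0.8  0.  -0.1  0.5 -0.2 -1.6  0.8] [0.04253424 0.05243022 0.04748223 0.04748223]
foot [[ 0.54300738  0.03508202 -0.0019693 ]]
```

Run:
```python
from fit import *
pl=np.array([[-.1414,0,.059],[.1414,0,.059],[0,.1414,.059],[0,-.1414,.059]])
pb=pl-[0,0,.018]
tp=px([(512,250),(37,327),(303,531),(248,62)],3.3,120,170)
sp=px([(413,22),(697,341),(37,238)],3.1,180,290)
def P(p,L,t=.035):
    pv=np.array([.027,0,.040]); c,s=np.cos(t),np.sin(t)
    return ((L-pv)@np.array([[c,0,s],[0,1,0],[-s,0,c]])+pv)@rz(p[3]).T+p[:3]
for h in(-.003,0,.003):
    def g(q):
        X=P(np.r_[q[:2],h,q[2]],pl); return np.r_[(proj("top",X)-tp).ravel(),(proj("side",X[[0,2,3]])-sp).ravel()]
    r=least_squares(g,[.5,.15,1.6],loss="soft_l1");p=np.r_[r.x[:2],h,r.x[2]];print(p,g(r.x).round(1),P(p,np.array([[-.128,0,.014]])))
p=np.r_[r.x[:2],0,r.x[2]]
for n,b,s in(("top",(120,170,180,180),4),("side",(180,290,240,190),3)):
    im=cv2.imread(f"pics/{n}0.png");x,y,w,h=b
    im=cv2.resize(im[y:y+h,x:x+w],None,fx=s,fy=s,interpolation=cv2.INTER_CUBIC)
    for L,col in((pl,(0,0,255)),(pb,(255,255,0))):
        u=(proj(n,P(p,L))-[x,y]+.5)*s
        cv2.polylines(im,[u[[0,2,1,3]].astype(np.int32)],True,col,1)
    th=np.linspace(0,6.28,40)
    c=np.c_[-.128+.014*np.cos(th),.014*np.sin(th),0*th+.03]
    u=(proj(n,P(p,c))-[x,y]+.5)*s; cv2.polylines(im,[u.astype(np.int32)],True,(255,0,255),1)
    cv2.imwrite(f"pics/ov_{n}.png",im)
```

```text
[ 0.52372977  0.16185893 -0.003       1.71953907] [-0.2  1.5 -2.6 -0.1 -0.9  0.9 -1.2 -1.3  0.1 -2.3  1.9 -1.9 -2.9 -0.8] [[0.54254981 0.03626593 0.00559203]]
[0.52349835 0.16190673 0.         1.72130738] [-0.4  1.3 -3.3  0.1 -1.2  1.  -1.8 -1.6  0.  -3.5  2.4 -3.  -3.3 -1.6] [[0.54254046 0.0363472  0.00859203]]
[0.52334292 0.16169986 0.003      1.722635  ] [-0.5  1.1 -3.9  0.1 -1.4  1.2 -2.3 -1.9  0.  -4.8  2.9 -4.3 -3.6 -2.7] [[0.54255171 0.03616573 0.01159203]]
```

View pics/ov_top.png

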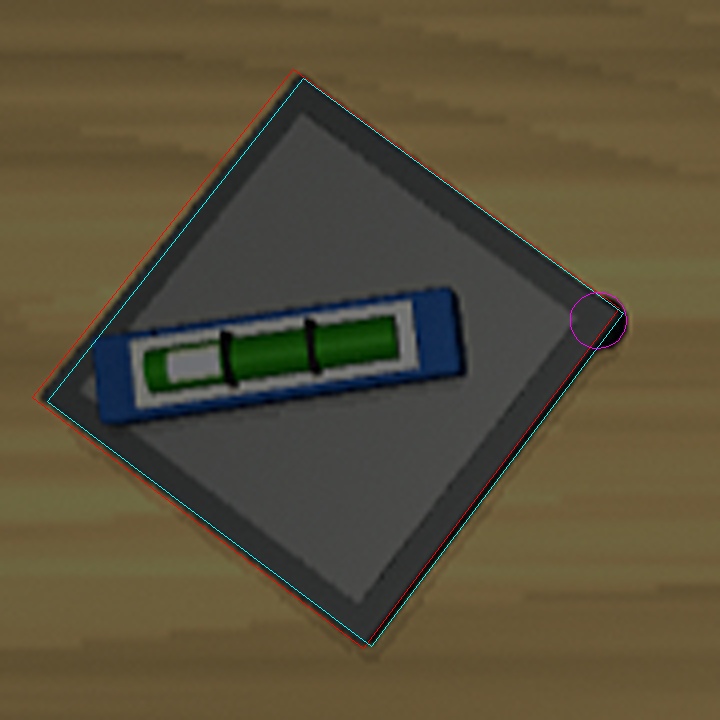

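View pics/ov_side.png

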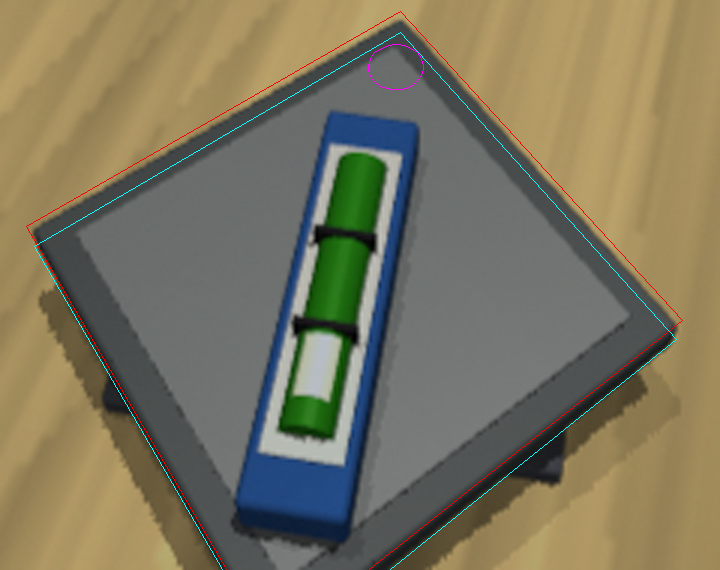

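The overlay agrees well enough: the foot is at about (0.5425, 0.036) with push yaw of about 1.72, and the wedge heel is at (0.497, -0.248) with yaw 1.161. Next I'll work out the approach move.

```bash
cat > go.py <<'E'
from h import *
from scipy.spatial.transform import Rotation as Ro
def need(x,y,z,yaw):
    """units to bring TCP to xyz with jaw axis across wedge of heading yaw"""
    o=get_obs();R=Ro.from_euler("xyz",o["orientation"]).as_matrix()
    d=R.T@(np.array([x,y,z])-o["position"])
    w=np.array([-np.sin(yaw),np.cos(yaw),0]); w=R.T@w
    a=np.arctan2(-w[1],w[2]); a=(a+np.pi/2)%np.pi-np.pi/2
    print("pos",o["position"].round(4),"t",round(o["clock"],2),"F",o["ft_force"].round(1),"w",round(o["gripper_width"],3))
    print("d units",(d/.04).round(2),"yaw units",(a/.12).round(2),"j6",o["joints"][5].round(2),"toolx",R[:,0].round(4))
    # jaw heading error
    return R
if __name__=="__main__":
    import sys; need(*map(float,sys.argv[1:]))
E
python3 - <<'E'
from go import *
R=need(.4974,-.2481,.12,1.161);print(R.round(3)); need(.4974,-.2481,.12,1.72)
E
```

```text
pos [ 0.1309 -0.5594  0.2495] t 0.1 F [ 0.2 -0.3  0.3] w 1.004
d units [ 3.25 10.69 -5.49] yaw units -7.76 j6 -0.12 toolx [-2.0e-04  1.7e-03 -1.0e+00]
[[-0.     0.974  0.228]
 [ 0.002  0.228 -0.974]
 [-1.     0.    -0.002]]
pos [ 0.1309 -0.5594  0.2495] t 0.1 F [ 0.2 -0.3  0.3] w 1.004
d units [ 3.25 10.69 -5.49] yaw units -12.42 j6 -0.12 toolx [-2.0e-04  1.7e-03 -1.0e+00]
```

```bash
python3 -m inch '[{"xyz":[0,1,-0.5],"yaw":0,"grip":1},{"xyz":[0,1,-0.5],"yaw":0,"grip":1},{"xyz":[0,1,-0.5],"yaw":0,"grip":1},{"xyz":[0,1,-0.5],"yaw":0,"grip":1},{"xyz":[0,1,-0.5],"yaw":0,"grip":1},{"xyz":[0,1,-0.5],"yaw":0,"grip":1},{"xyz":[0,1,-0.5],"yaw":0,"grip":1},{"xyz":[0,1,-0.5],"yaw":0,"grip":1},{"xyz":[0,1,-0.5],"yaw":0,"grip":1},{"xyz":[0,0.5,-0.5],"yaw":0,"grip":1}]' 40
python3 go.py .4974 -.2481 .12 1.161
```

```text
clock: 1.1
position: [0.4644, -0.2718, 0.2444]
orientation: [-2.791, 1.564, 2.141]
ft_force: [0.0, -0.0, 0.5]
gripper_width: 0.997
pos [ 0.4644 -0.2718  0.2444] t 1.1 F [ 0.  -0.   0.5] w 0.997
d units [ 3.11  0.94 -0.38] yaw units -7.85 j6 0.69 toolx [-0.0035  0.0055 -1.    ]
```

```bash
python3 -m inch '[{"xyz":[0.5,0.5,-0.2],"yaw":0,"grip":1},{"xyz":[0.5,0.3,-0.1],"yaw":0,"grip":1},{"xyz":[0.5,0,0],"yaw":-1,"grip":1},{"xyz":[0.5,0,0],"yaw":-1,"grip":1},{"xyz":[0.5,0,0],"yaw":-1,"grip":1},{"xyz":[0,0,0],"yaw":-1,"grip":1},{"xyz":[0,0,0],"yaw":-1,"grip":1},{"xyz":[0,0,0],"yaw":-1,"grip":1},{"xyz":[0,0,0],"yaw":-1,"grip":1},{"xyz":[0,0,0],"yaw":-0.8,"grip":1},{"xyz":[0,0,0],"yaw":0,"grip":1}]'
python3 go.py .4974 -.2481 .03 1.161
```

```text
clock: 2.2
position: [0.4944, -0.2435, 0.1353]
orientation: [2.673, 1.553, 2.305]
ft_force: [-0.3, 0.3, -0.6]
gripper_width: 0.998
pos [ 0.4944 -0.2435  0.1353] t 2.2 F [-0.3  0.3 -0.6] w 0.998
d units [ 2.63 -0.1   0.15] yaw units 0.35 j6 -0.22 toolx [-0.0116  0.0129 -0.9998]
```

```bash
python3 -m inch '[{"xyz":[0.4,-0.1,0.1],"yaw":0.35,"grip":0.6},{"xyz":[0.4,0,0],"yaw":0,"grip":0.6},{"xyz":[0.4,0,0],"yaw":0,"grip":0.6},{"xyz":[0,0,0],"yaw":0,"grip":0.6},{"xyz":[0,0,0],"yaw":0,"grip":0.6}]'
python3 go.py .4974 -.2481 .03 1.161
python3 - <<'E'
from h import *
for n in("side","top"): cv2.imwrite(f"pics/{n}1.png",capture(n)[:,:,::-1])
E
```

```text
clock: 2.7
position: [0.4963, -0.2483, 0.0859]
orientation: [2.723, 1.554, 2.302]
ft_force: [0.0, 0.0, 0.4]
gripper_width: 0.799
pos [ 0.4963 -0.2483  0.0859] t 2.7 F [0.  0.  0.4] w 0.799
d units [1.4  0.01 0.04] yaw units -0.1 j6 -0.17 toolx [-0.0115  0.0128 -0.9999]
```

View pics/side1.png

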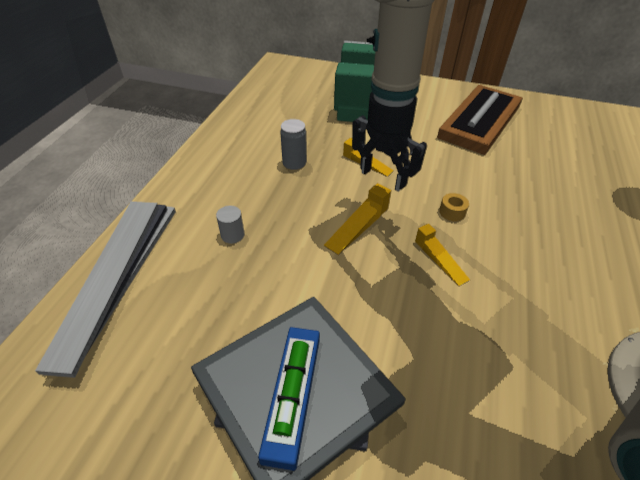

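The open gripper hangs square over the heel, which is at about (378,195), and straddles it. I'll descend and close.

```bash
python3 -m inch '[{"xyz":[0.4,0,0.02],"yaw":-0.1,"grip":0.6},{"xyz":[0.4,0,0],"yaw":0,"grip":0.6},{"xyz":[0.35,0,0],"yaw":0,"grip":0.6},{"xyz":[0.2,0,0],"yaw":0,"grip":0.6},{"xyz":[0,0,0],"yaw":0,"grip":0.6}]'
python3 go.py .4974 -.2481 .03 1.161
```

```text
clock: 3.3
position: [0.5002, -0.2502, 0.0356]
orientation: [2.293, 1.564, 1.883]
ft_force: [-0.4, -0.2, -0.4]
gripper_width: 0.8
pos [ 0.5002 -0.2502  0.0356] t 3.3 F [-0.4 -0.2 -0.4] w 0.8
d units [ 0.14  0.02 -0.08] yaw units -0.0 j6 -0.18 toolx [-0.0021  0.0065 -1.    ]
```

```bash
python3 -m inch '[{"xyz":[0.12,0.02,-0.08],"yaw":0,"grip":0.6},{"xyz":[0,0,0],"yaw":0,"grip":-1},{"xyz":[0,0,0],"yaw":0,"grip":-1},{"xyz":[0,0,0],"yaw":0,"grip":-1},{"xyz":[0,0,0],"yaw":0,"grip":-1},{"xyz":[0,0,0],"yaw":0,"grip":-1},{"xyz":[0,0,0],"yaw":0,"grip":-1}]' 40
python3 go.py .4974 -.2481 .03 1.161
```

```text
clock: 4.0
position: [0.4983, -0.2487, 0.0326]
orientation: [1.801, 1.566, 1.391]
ft_force: [0.1, 0.6, -0.9]
gripper_width: 0.394
pos [ 0.4983 -0.2487  0.0326] t 4.0 F [ 0.1  0.6 -0.9] w 0.394
d units [ 0.07  0.   -0.03] yaw units -0.01 j6 -0.18 toolx [ 8.0e-04  4.4e-03 -1.0e+00]
```

```bash
python3 -m inch '[{"xyz":[-0.3,0,0],"yaw":0,"grip":-1},{"xyz":[-0.3,0,0],"yaw":0,"grip":-1},{"xyz":[0,0,0],"yaw":-0.8,"grip":-1},{"xyz":[0,0,0],"yaw":-0.8,"grip":-1},{"xyz":[0,0,0],"yaw":-0.8,"grip":-1},{"xyz":[0,0,0],"yaw":-0.8,"grip":-1},{"xyz":[0,0,0],"yaw":-0.8,"grip":-1},{"xyz":[0,0,0],"yaw":-0.6,"grip":-1},{"xyz":[0,0,0],"yaw":0,"grip":-1}]' 60
python3 go.py .5707 -.152 .0326 1.72
```

```text
clock: 4.9
position: [0.4999, -0.2499, 0.0659]
orientation: [-0.104, 1.564, 0.06]
ft_force: [-0.2, 0.4, -2.8]
gripper_width: 0.393
pos [ 0.4999 -0.2499  0.0659] t 4.9 F [-0.2  0.4 -2.8] w 0.393
d units [0.84 2.12 2.14] yaw units 0.13 j6 -0.76 toolx [ 6.4e-03  4.0e-04 -1.0e+00]
```

```bash
python3 -m inch '[{"xyz":[0,0.4,0.4],"yaw":0.1,"grip":-1},{"xyz":[0,0.4,0.4],"yaw":0,"grip":-1},{"xyz":[0,0.4,0.4],"yaw":0,"grip":-1},{"xyz":[0,0.4,0.4],"yaw":0,"grip":-1},{"xyz":[0,0.3,0.3],"yaw":0,"grip":-1},{"xyz":[0,0,0],"yaw":0,"grip":-1}]'
python3 go.py .5707 -.152 .0326 1.72
python3 - <<'E'
from h import *
for n in("side","top"): cv2.imwrite(f"pics/{n}2.png",capture(n)[:,:,::-1])
E
```

```text
clock: 5.5
position: [0.567, -0.1619, 0.0711]
orientation: [-0.343, 1.559, -0.204]
ft_force: [0.3, -0.5, -2.3]
gripper_width: 0.39
pos [ 0.567  -0.1619  0.0711] t 5.5 F [ 0.3 -0.5 -2.3] w 0.39
d units [0.96 0.24 0.12] yaw units -0.09 j6 -0.54 toolx [ 0.0114 -0.0024 -0.9999]
```

View pics/side2.png

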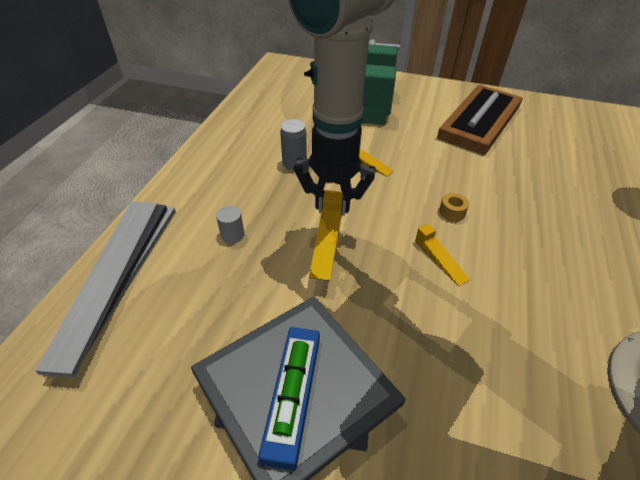

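View pics/top2.png

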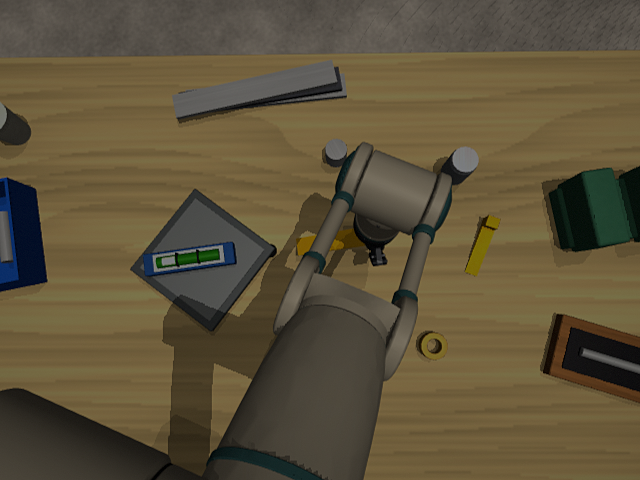

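Both pictures show the wedge held along the push line, with its toe at about (322,272) in the side view. I'll lower it.

```bash
python3 -m inch '[{"xyz":[0.3,0.2,0.1],"yaw":-0.09,"grip":-1},{"xyz":[0.25,0.05,0],"yaw":0,"grip":-1},{"xyz":[0.2,0,0],"yaw":0,"grip":-1},{"xyz":[0,0,0],"yaw":0,"grip":-1}]'
python3 go.py .5707 -.152 .0326 1.72
```

```text
clock: 6.0
position: [0.5664, -0.1539, 0.0381]
orientation: [-0.557, 1.563, -0.41]
ft_force: [-0.5, -0.2, -2.4]
gripper_width: 0.386
pos [ 0.5664 -0.1539  0.0381] t 6.0 F [-0.5 -0.2 -2.4] w 0.386
d units [0.14 0.03 0.11] yaw units -0.02 j6 -0.53 toolx [ 0.0073 -0.0032 -1.    ]
```

```bash
python3 -m inch '[{"xyz":[0.08,0.03,0.1],"yaw":0,"grip":-1},{"xyz":[0.05,0,0],"yaw":0,"grip":-1},{"xyz":[0,0,0],"yaw":0,"grip":-1}]'
python3 go.py .5707 -.152 .0326 1.72
```

```text
clock: 6.3
position: [0.5705, -0.1525, 0.0329]
orientation: [-0.477, 1.563, -0.332]
ft_force: [-0.7, 0.6, -0.2]
gripper_width: 0.389
pos [ 0.5705 -0.1525  0.0329] t 6.3 F [-0.7  0.6 -0.2] w 0.389
d units [0.01 0.01 0.01] yaw units -0.03 j6 -0.52 toolx [ 0.007  -0.0024 -1.    ]
```

```bash
python3 -m inch '[{"xyz":[0.02,0,0],"yaw":0,"grip":-1},{"xyz":[0,0,0],"yaw":0,"grip":-1}]'
cat > look.py <<'E'
import sys
from h import *
k=sys.argv[1]
im=capture("side")[:,:,::-1]; a=cv2.resize(im[160:480,190:430],None,fx=1.85,fy=1.85,interpolation=cv2.INTER_CUBIC)
cv2.imwrite(f"pics/s{k}.png",a)
im=capture("top")[:,:,::-1]; cv2.imwrite(f"pics/t{k}.png",cv2.resize(im[180:340,120:400],None,fx=2.8,fy=2.8,interpolation=cv2.INTER_CUBIC))
E
python3 look.py 3; python3 go.py .5707 -.152 .0326 1.72
```

```text
clock: 6.5
position: [0.5706, -0.1526, 0.0329]
orientation: [-0.47, 1.563, -0.325]
ft_force: [-0.7, 0.1, -2.0]
gripper_width: 0.391
pos [ 0.5706 -0.1526  0.0327] t 6.6 F [-0.2 -0.2 -0.7] w 0.389
d units [0.   0.02 0.  ] yaw units -0.04 j6 -0.52 toolx [ 0.0074 -0.0026 -1.    ]
```

View pics/s3.png

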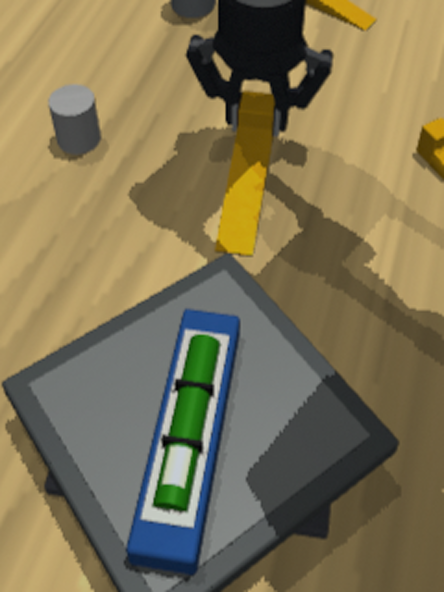

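View pics/t3.png

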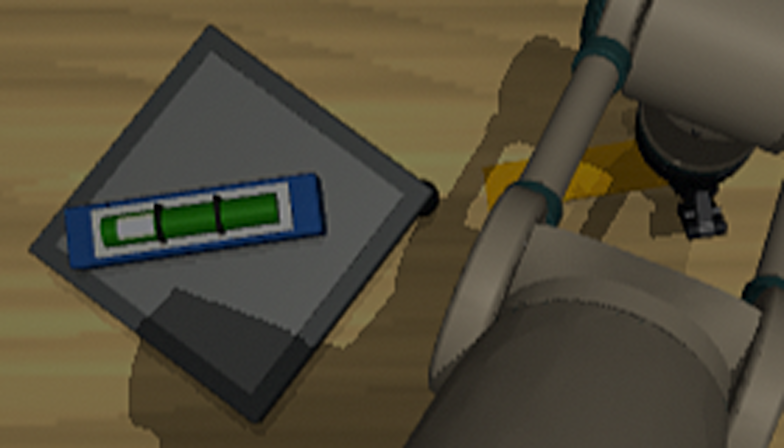

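The toe is at about (489,188) in the top crop and lines up with the foot at (428,198) along the push direction. I'll slide in now.

```bash
cat > adv.py <<'E'
import sys
from go import *
yaw=1.72;u=np.array([np.cos(yaw),np.sin(yaw)]);f=np.array([.5425,.036])
s=float(sys.argv[1]); t=f-s*u
o=get_obs()["position"][:2]; print("s now",((f-o)@u).round(4),"lat",np.cross(u,o-f).round(4))
need(t[0],t[1],.0325,yaw)
E
python3 -W ignore adv.py .150
```

```text
s now 0.1907 lat 0.0002
pos [ 0.5706 -0.1526  0.0327] t 6.6 F [-0.2 -0.2 -0.7] w 0.389
d units [0.   1.02 0.  ] yaw units -0.04 j6 -0.52 toolx [ 0.0074 -0.0026 -1.    ]
```

Tool +y is the push direction.

```bash
python3 -m inch '[{"xyz":[0,0.2,0],"yaw":0,"grip":-1},{"xyz":[0,0.2,0],"yaw":0,"grip":-1},{"xyz":[0,0.2,0],"yaw":0,"grip":-1},{"xyz":[0,0.2,0],"yaw":0,"grip":-1},{"xyz":[0,0.15,0],"yaw":0,"grip":-1},{"xyz":[0,0,0],"yaw":0,"grip":-1}]'
python3 -W ignore adv.py .130
```

```text
clock: 7.2
position: [0.5664, -0.1124, 0.0332]
orientation: [-0.503, 1.558, -0.359]
ft_force: [0.2, -0.9, -0.0]
gripper_width: 0.388
s now 0.1503 lat -0.0016
pos [ 0.5664 -0.1124  0.0332] t 7.2 F [ 0.2 -0.9 -0. ] w 0.388
d units [ 0.01  0.51 -0.04] yaw units -0.04 j6 -0.46 toolx [ 0.0118 -0.0044 -0.9999]
```

```bash
cat > bub.py <<'E'
from h import *
def bubble(im):
    h=cv2.cvtColor(im,cv2.COLOR_RGB2HSV)
    g=cv2.inRange(h,(50,120,30),(75,255,255))
    n,l,st,_=cv2.connectedComponentsWithStats(cv2.dilate(g,np.ones((9,9))))
    k=1+np.argmax(st[1:,4]); g[l!=k]=0
    P=np.argwhere(g)[:,::-1].astype(np.float32)
    m=np.zeros_like(g); cv2.fillConvexPoly(m,cv2.convexHull(P).astype(np.int32),255); m=cv2.erode(m,np.ones((3,3)))
    (cx,cy),(w,hh),a=cv2.minAreaRect(P); 
    box=cv2.boxPoints(((cx,cy),(w,hh),a)); e=box[1]-box[0]; e2=box[2]-box[1]; e=e if np.hypot(*e)>np.hypot(*e2) else e2
    e=e/np.hypot(*e)
    D=lambda mask:(np.argwhere(mask)[:,::-1]-[cx,cy])@e
    wh=D((m>0)&(h[...,1]<60)&(h[...,2]>90)); bk=D((m>0)&(h[...,2]<60))
    c=np.median(bk) if len(bk) else 0; 
    if len(bk)==0: return None
    from scipy.cluster.vq import kmeans2
    q=np.sort(kmeans2(bk,np.array([bk.min(),bk.max()]))[0])
    return (wh.mean()-q.mean())/(q[1]-q[0])*.039, len(wh), len(bk), q.round(1),e.round(2)
if __name__=="__main__":
    import sys
    for n in("side","top"):
        im=capture(n); cv2.imwrite(f"pics/{n}_{sys.argv[1]}.png",im[:,:,::-1]) if len(sys.argv)>1 else 0
        try: print(n,bubble(im))
        except Exception as ex: print(n,ex)
E
python3 - <<'E'
from bub import *
for k in "02":
  for n in("side","top"): print(n,bubble(cv2.imread(f"pics/{n}{k}.png")[:,:,::-1]))
E
```

```text
side (np.float64(nan), 0, 3000, array([-20.1,  13.5]), array([ 0.09, -1.  ], dtype=float32))
top (np.float64(nan), 0, 2385, array([-17.8,  18.8]), array([0.24, 0.97], dtype=float32))
side (np.float64(nan), 0, 1406, array([-19.5,  14.3]), array([ 0.1, -1. ], dtype=float32))
top (np.float64(nan), 0, 719, array([-12.9,  20.6]), array([0.24, 0.97], dtype=float32))bub.py:18: RuntimeWarning: Mean of empty slice.
  return (wh.mean()-q.mean())/(q[1]-q[0])*.039, len(wh), len(bk), q.round(1),e.round(2)
  ret = ret.dtype.type(ret / rcount)
```

```bash
python3 -m inch '[{"xyz":[0,0.15,-0.04],"yaw":-0.04,"grip":-1},{"xyz":[0,0.15,0],"yaw":0,"grip":-1},{"xyz":[0,0.15,0],"yaw":0,"grip":-1},{"xyz":[0,0,0],"yaw":0,"grip":-1}]'
python3 -W ignore adv.py .120; python3 bub.py 4
```

```text
clock: 7.6
position: [0.562, -0.0931, 0.0332]
orientation: [-0.484, 1.558, -0.334]
ft_force: [0.5, 1.6, -0.9]
gripper_width: 0.391
s now 0.1305 lat -0.0001
pos [ 0.562  -0.0931  0.0332] t 7.6 F [ 0.5  1.6 -0.9] w 0.391
d units [ 0.01  0.26 -0.  ] yaw units 0.0 j6 -0.44 toolx [ 0.0124 -0.0043 -0.9999]
side (np.float64(nan), 0, 1629, array([-21.4,   9.3]), array([ 0.06, -1.  ], dtype=float32))
top (np.float64(nan), 0, 744, array([-12.8,  21.1]), array([0.24, 0.97], dtype=float32))bub.py:18: RuntimeWarning: Mean of empty slice.
  return (wh.mean()-q.mean())/(q[1]-q[0])*.039, len(wh), len(bk), q.round(1),e.round(2)
  ret = ret.dtype.type(ret / rcount)
```

```bash
sed -i 's/^def bubble(im):/ROI={"side":(255,320,325,470),"top":(135,235,245,285)}\ndef bubble(im,n="side"):\n    x0,y0,x1,y1=ROI[n]; im=cv2.resize(np.ascontiguousarray(im[y0:y1,x0:x1]),None,fx=4,fy=4,interpolation=cv2.INTER_CUBIC)/; s/bubble(im))/bubble(im,n))/; s/>90))/>(130 if n=="side" else 80)))/; s/\[...,2\]<60/[...,2]<(45 if n=="side" else 30)/' bub.py
python3 - <<'E'
from bub import *
for k in ("0","2","_4"):
  for n in("side","top"): print(n,bubble(cv2.imread(f"pics/{n}{k}.png")[:,:,::-1],n))
E
```

```text
side (np.float64(-0.036032903781934744), 4063, 1216, array([-43.9,  80.9]), array([ 0.21, -0.98], dtype=float32))
top (np.float64(-0.03472566183770129), 1484, 741, array([-43.6,  42.5]), array([ 0.99, -0.14], dtype=float32))
side (np.float64(-0.03528749102571189), 4081, 923, array([-45.6,  80.6]), array([ 0.21, -0.98], dtype=float32))
top (np.float64(-0.03486947771482103), 1481, 693, array([-43.4,  42.6]), array([ 0.99, -0.14], dtype=float32))
side (np.float64(-0.03513230910064536), 4083, 880, array([-46. ,  80.4]), array([ 0.21, -0.98], dtype=float32))
top (np.float64(-0.034834589362939046), 1485, 692, array([-43.5,  42.4]), array([ 0.99, -0.14], dtype=float32))
```

```bash
sed -i 's/    e=e\/np.hypot(\*e)/    e=e\/np.hypot(*e); e=e if (e[1]>0 if n=="side" else e[0]<0) else -e/' bub.py
python3 -m inch '[{"xyz":[0,0.15,0],"yaw":0,"grip":-1},{"xyz":[0,0.15,0],"yaw":0,"grip":-1},{"xyz":[0,0.15,0],"yaw":0,"grip":-1},{"xyz":[0,0,0],"yaw":0,"grip":-1}]'
python3 -W ignore adv.py .110; python3 bub.py 5
```

```text
clock: 8.1
position: [0.5612, -0.0776, 0.0339]
orientation: [-0.676, 1.552, -0.526]
ft_force: [0.3, 1.1, -1.7]
gripper_width: 0.392
s now 0.1151 lat -0.0016
pos [ 0.5612 -0.0776  0.0339] t 8.1 F [ 0.3  1.1 -1.7] w 0.392
d units [ 0.03  0.13 -0.04] yaw units 0.01 j6 -0.4 toolx [ 0.0163 -0.0094 -0.9998]
side (np.float64(0.17876741419957115), 1, 444, array([-5.3,  1. ]), array([-0.2 ,  0.98], dtype=float32))
top (np.float64(0.03238047982229012), 1325, 634, array([-42.8,  42.9]), array([-0.99,  0.14], dtype=float32))
```

View pics/side_5.png

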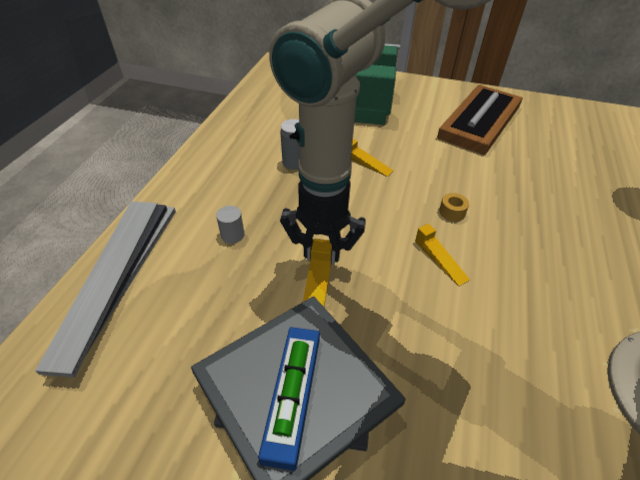

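View pics/top_5.png

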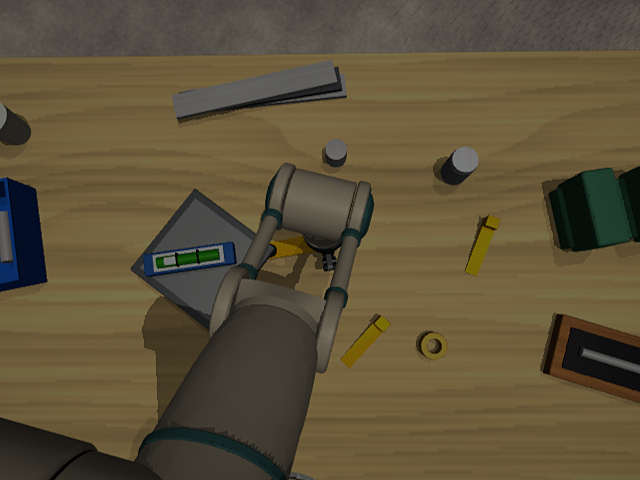

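```bash
sed -i 's/np.ones((9,9))/np.ones((27,27))/' bub.py
python3 - <<'E'
from bub import *
for k in ("0","_4","_5"):
  for n in("side","top"): print(n,bubble(cv2.imread(f"pics/{n}{k}.png")[:,:,::-1],n))
E
```

```text
side (np.float64(0.036032903781934744), 4063, 1216, array([-80.9,  43.9]), array([-0.21,  0.98], dtype=float32))
top (np.float64(0.03472566183770129), 1484, 741, array([-42.5,  43.6]), array([-0.99,  0.14], dtype=float32))
side (np.float64(0.03513230910064536), 4083, 880, array([-80.4,  46. ]), array([-0.21,  0.98], dtype=float32))
top (np.float64(0.034834589362939046), 1485, 692, array([-42.4,  43.5]), array([-0.99,  0.14], dtype=float32))
side (np.float64(0.03223973111494411), 3835, 845, array([-80.5,  45.4]), array([-0.21,  0.98], dtype=float32))
top (np.float64(0.03238047982229012), 1325, 634, array([-42.8,  42.9]), array([-0.99,  0.14], dtype=float32))
```

Both cameras agree on about +0.032, so the foot is loaded and the plate has just left its stops. I estimate about 25 mm still to go and will ease in.

```bash
python3 -m inch '[{"xyz":[0.03,0.1,-0.04],"yaw":0,"grip":-1},{"xyz":[0.02,0.1,0],"yaw":0,"grip":-1},{"xyz":[0.01,0.1,0],"yaw":0,"grip":-1},{"xyz":[0,0,0],"yaw":0,"grip":-1}]'
python3 -W ignore adv.py .09; python3 bub.py 6
```

```text
clock: 8.6
position: [0.5613, -0.071, 0.0336]
orientation: [-0.815, 1.541, -0.661]
ft_force: [-0.2, 1.7, -0.1]
gripper_width: 0.39
s now 0.1086 lat -0.0027
pos [ 0.5613 -0.071   0.0336] t 8.6 F [-0.2  1.7 -0.1] w 0.39
d units [ 0.02  0.47 -0.06] yaw units 0.04 j6 -0.38 toolx [ 0.0239 -0.0186 -0.9995]
side (np.float64(0.023235745865345162), 3451, 793, array([-80.5,  45.9]), array([-0.2 ,  0.98], dtype=float32))
top (np.float64(0.02337800960984533), 1245, 581, array([-42.5,  43.8]), array([-0.99,  0.15], dtype=float32))
```

```bash
python3 -m inch '[{"xyz":[0.02,0.2,-0.06],"yaw":0.04,"grip":-1},{"xyz":[0.02,0.18,0],"yaw":0,"grip":-1},{"xyz":[0,0,0],"yaw":0,"grip":-1}]'
python3 -W ignore adv.py .09; python3 bub.py 7
```

```text
clock: 9.0
position: [0.5597, -0.0599, 0.0331]
orientation: [-0.837, 1.531, -0.687]
ft_force: [-0.2, 3.5, -0.9]
gripper_width: 0.39
s now 0.0974 lat -0.0028
pos [ 0.5597 -0.0599  0.0331] t 9.0 F [-0.2  3.5 -0.9] w 0.39
d units [ 0.01  0.19 -0.07] yaw units 0.01 j6 -0.35 toolx [ 0.0308 -0.0253 -0.9992]
side (np.float64(0.0061153337883708275), 3233, 726, array([-79. ,  46.9]), array([-0.2 ,  0.98], dtype=float32))
top (np.float64(0.007100855472382836), 1342, 633, array([-43. ,  44.5]), array([-0.99,  0.15], dtype=float32))
```

```bash
python3 -m inch '[{"xyz":[0.01,0.18,-0.05],"yaw":0,"grip":-1},{"xyz":[0,0,0],"yaw":0,"grip":-1}]'
python3 -W ignore adv.py .09; python3 bub.py 8
```

```text
clock: 9.3
position: [0.5585, -0.0543, 0.033]
orientation: [-0.816, 1.527, -0.665]
ft_force: [-1.0, 3.6, 1.8]
gripper_width: 0.389
s now 0.0917 lat -0.0024
pos [ 0.5585 -0.0543  0.033 ] t 9.3 F [-1.   3.6  1.8] w 0.389
d units [ 0.01  0.04 -0.06] yaw units 0.01 j6 -0.34 toolx [ 0.0346 -0.0272 -0.999 ]
side (np.float64(-0.0005300416903623531), 3577, 613, array([-79.3,  48.8]), array([-0.2 ,  0.98], dtype=float32))
top (np.float64(0.0006181950462269618), 1480, 697, array([-42.3,  43.6]), array([-0.99,  0.15], dtype=float32))
```

The bubble is centred to within 1 mm in both cameras. I'll hold briefly, then open.

```bash
python3 -m inch '[{"xyz":[0,0,0],"yaw":0,"grip":-1},{"xyz":[0,0,0],"yaw":0,"grip":-1}]'
python3 bub.py
python3 -m inch '[{"xyz":[0,0,0],"yaw":0,"grip":0.1},{"xyz":[0,0,0],"yaw":0,"grip":0.3},{"xyz":[0,0,0],"yaw":0,"grip":0.4},{"xyz":[0,0,0],"yaw":0,"grip":0.4},{"xyz":[0,0,0],"yaw":0,"grip":0.4}]'
python3 -W ignore adv.py .09; python3 bub.py 9
```

```text
clock: 9.6
position: [0.5585, -0.0543, 0.0331]
orientation: [-0.817, 1.527, -0.667]
ft_force: [0.5, 0.2, 2.8]
gripper_width: 0.391
side (np.float64(-0.0010086606778501495), 3594, 629, array([-79.2,  49.1]), array([-0.2 ,  0.98], dtype=float32))
top (np.float64(0.0007480229175904062), 1485, 691, array([-42.3,  43.6]), array([-0.99,  0.14], dtype=float32))
clock: 10.2
position: [0.5573, -0.0548, 0.0316]
orientation: [-0.879, 1.528, -0.727]
ft_force: [-0.2, -0.4, 0.4]
gripper_width: 0.703
s now 0.092 lat -0.0012
pos [ 0.5573 -0.0548  0.0316] t 10.2 F [-0.2 -0.4  0.4] w 0.703
d units [-0.03  0.05 -0.03] yaw units 0.02 j6 -0.34 toolx [ 0.0316 -0.0281 -0.9991]
side (np.float64(0.0012372656970523446), 3637, 632, array([-79.6,  49. ]), array([-0.2 ,  0.98], dtype=float32))
top (np.float64(0.0028129166415938713), 1489, 706, array([-42.2,  43.4]), array([-0.99,  0.14], dtype=float32))
```

View pics/side_9.png

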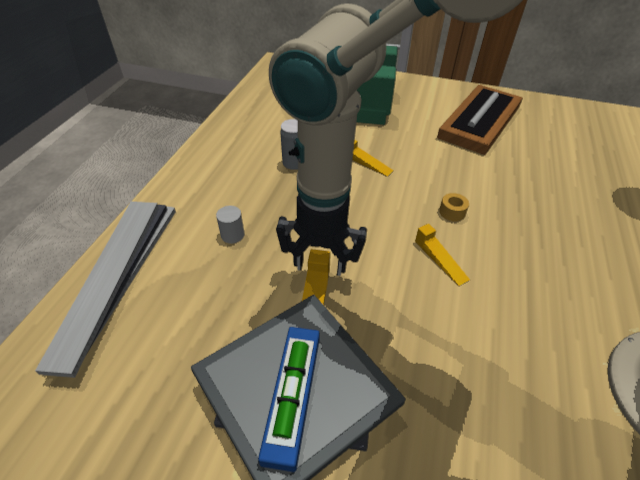

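The bubble rests at about +1 to +3 mm after release and the fingers are clear. I'll retract straight up.

```bash
python3 -m inch '[{"xyz":[-0.2,0,0],"yaw":0,"grip":0.4},{"xyz":[-0.4,0,0],"yaw":0,"grip":0.4},{"xyz":[-0.5,0,0],"yaw":0,"grip":0.4},{"xyz":[-0.8,-0.2,0],"yaw":0,"grip":0.4},{"xyz":[-0.8,-0.8,0],"yaw":0,"grip":0.4},{"xyz":[-0.8,-0.8,0],"yaw":0,"grip":0.4},{"xyz":[-0.5,-0.8,0],"yaw":0,"grip":0.4},{"xyz":[0,-0.8,0],"yaw":0,"grip":0.4},{"xyz":[0,-0.8,0],"yaw":0,"grip":0.4},{"xyz":[0,0,0],"yaw":0,"grip":0.4}]'
python3 -m inch '[{"xyz":[0,0,0],"yaw":0,"grip":0.4},{"xyz":[0,0,0],"yaw":0,"grip":0.4},{"xyz":[0,0,0],"yaw":0,"grip":0.4},{"xyz":[0,0,0],"yaw":0,"grip":0.4},{"xyz":[0,0,0],"yaw":0,"grip":0.4}]'
python3 bub.py 10;python3 look.py 10
```

```text
clock: 11.3
position: [0.5785, -0.2214, 0.2102]
orientation: [-0.892, 1.522, -0.736]
ft_force: [1.0, 1.5, -0.0]
gripper_width: 0.699
clock: 11.8
position: [0.5771, -0.2181, 0.2105]
orientation: [-0.875, 1.525, -0.717]
ft_force: [-0.4, -0.2, -0.8]
gripper_width: 0.698
side (np.float64(0.0015486513175906713), 3640, 850, array([-80.4,  48.3]), array([-0.2 ,  0.98], dtype=float32))
top (np.float64(0.0026791231657009515), 1491, 664, array([-41.4,  43.5]), array([-0.99,  0.14], dtype=float32))
```

View pics/s10.png

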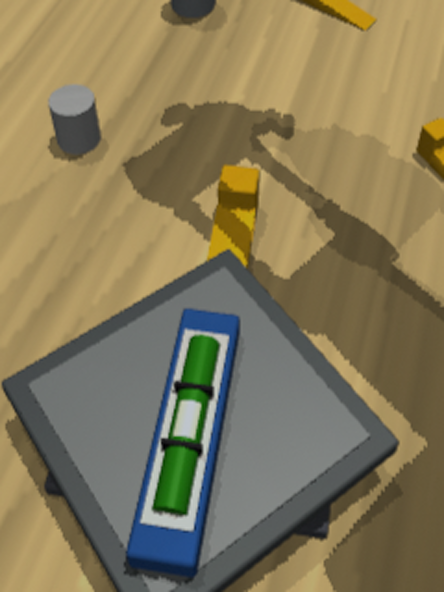

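View pics/top_10.png

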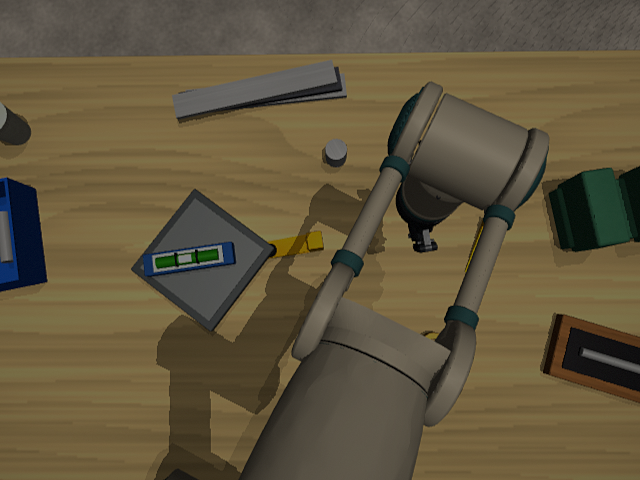

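Run:
```python
from bub import *
b=bubble(capture("side"),"side"),bubble(capture("top"),"top");print(b[0][0],b[1][0],get_obs()["ft_force"],get_obs()["clock"])
close_job()
```

```text
0.0015478966597494818 0.002689501024778664 [-0.35103555 -0.43447749 -0.06081896] 12.1
the job is handed in; nothing more can be done
```

I gripped the largest wedge by its heel, lined it up with the foot and slid it in along the bench. When I let go, the bubble was centred. I then retracted clear and handed the job in at 12.1 s; no verdict came back.

**Last checks:**
- **Bubble:** it reads +1.5 mm in the side camera and +2.7 mm in the top camera, steady and wholly between the black lines. The two cameras differ by about 1 mm. The bubble moved about 2 mm towards plus when I let go, as the wedge settled, so it is not quite dead centre but is inside the 6 mm limit.
- **Wedge:** it looks flat under the foot in both pictures, but I judged that by eye and did not measure the angle.
- **Robot:** it is touching nothing, and the wrist force reads about 0.
- **Other things:** everything I could see looks unmoved. In the last top view the arm hid the oil tin and partly hid the bush. I never moved the gripper near either of them.

**What didn't go to plan:**
- **Plate height:** my first fit put the plate about 10 mm too low, outside the given range. I used only the foot position and push direction from it, which hardly changed across the heights I tried.
- **Gripper tilt:** the gripper leaned to about 0.04 rad while pushing.

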